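# Reverse the ratchet and draw up the glue press

### The arm

A 6-joint arm with a two-finger parallel gripper is mounted at the origin on a cart in front of the work surface, level with it; the furniture and walls round the work are solid. World frame = base frame: x ahead of the robot, y to its left, z up, the work surface at z = 0. Lengths are in m, angles in degrees, forces in N, time in s.
With the tool pointing down it reaches from about 0.375 to 0.9 m from the base axis. Payload 3.1 kg.
Tool frame: the origin (TCP) lies on the centre line of the jaws, within the pads' length; the fingertips stand 25 mm ahead of it and the grasp point (between the pads) lies 6 mm ahead of it; z points along the fingers, y is the line along which they close (so a half turn about z gives the same grasp; the last joint's range is limited). The gripper opens to 87 mm and grips with 3 to 60 N. Pads are 19 mm wide; open, the fingers measure 117 mm over their backs; the gripper's body (75 mm by 190 mm) begins 51 mm behind the grasp point.
Start: joints at [-77.435, 30.224, 82.088, -0, 67.689, -10.227], TCP at [0.242, -0.576, 0.248] pointing down, gripper open.
Joint ranges: [-176.69, 176.69], [-43.24, 126.21], [12.49, 139.97], [-82, 262], [0, 151.66], [-163.58, 163.58]. Speed limits (degrees/s): [159.86, 159.86, 180, 180, 180, 180].

### API

Orientations are given as a 3x3 rotation matrix whose columns are the frame's x, y, z axes.
In Python, from rig import read_state, capture, camera_params, hand_in gives the robot as it stands.
- The arm moves only by the tool apply_moves, never from a script. Its argument "rows" is a list of rows, each an object of numbers: "x", "y", "z": the shift along the tool's x, y, z in mm; "rx", "ry", "rz": the turn, a rotation vector about the tool's x, y, z in units of 6 degrees (1.0 is 6 degrees); "claw": the closure in counts, from 0 (fully open) to 255 (shut). A call has 1 to 10 rows; each row is the pose to reach, as a shift and turn from the pose commanded when the call began, along the tool's axes at that moment; what a row does not reach only later rows make up. A row lasts 1/8 s, in which the tool goes at most 62.5 mm and 10.7 degrees, less where a joint would pass 70% of its speed; a pose out of reach is approached as far as the arm can. A call with a gripper value outside its range is refused whole. The fingers move at their own pace and stop on an object; the grip force is fixed at half the most. Time passes only in rows, so rows that repeat a pose let the fingers close. It gives the time, the measured TCP pose, the force, the opening and the grip force at its end, in the units of the state.
- read_state(): the state, without advancing time (a new reading comes with each control period).
- capture(name): name is "scene" or "top" or "wrist"; returns (picture, depth): 480x640x3 uint8, red, green, blue; 480x640 float32, m along the optical axis (not along the pixel's ray), 0 where there is no reading.
- camera_params(name): a dict with "fx", "fy", "cx", "cy" (pixels), "D" ([k1, k2, p1, p2, k3] as OpenCV has them; the pictures are not rectified), "xyz" and "orientation" of the camera in the world. Camera axes: x right, y up, looking along -z (the intrinsics and any distortion apply to the point x, -y, -z); pixel columns grow to the right and rows downward; lengths in m; the calibration is good to about 2 mm. A picture is of the moment at which its call begins: read the wrist's pose just before it. camera_params takes no time and is no camera call; for the wrist camera it gives the pose at the moment of the call.
- hand_in(): hands the job in; it is judged then, once.
The state is a dict: "time_s": time; "joint_positions": joint angles; "qvel": joint speeds; "tau": joint torques, N m; "position": TCP position; "tcp_rot": TCP orientation; "force": force on the tool from outside, world axes, zero at the start; "moment": the same for the moment, N m; "opening": opening from 0.0 (shut) to 1.0 (fully open); "grasp_force": force on a finger pad.
Only numpy, scipy, OpenCV 4.12 (cv2) and the standard library are available. Lean on these libraries where they do the work, as an engineer would, in place of code of your own. Each camera call takes 0.05 s, during which the arm holds its last target. There are 200 camera calls.

### The job

Two pine pieces wait in the glue press, and the ratchet wrench on the press screw is still set to loosen. Flip its reversing lever over to tighten without forcing it, check the setting by swinging the handle back anticlockwise (seen from above) from where it stands to well past straight out in front of the press - it must click round freely and not back the screw off - then turn the handle clockwise, with further strokes if one is not enough, until the wood is gripped at about 1.2 N m (a pull of about 8 N at the middle of the grip), well short of bruising it. Let go of the handle and leave the other things on the bench where they are.

Things in the scene. Friction and masses are not known exactly. Their poses are not given: they have to be found in the camera images.
- press: shop-built glue press screwed to the bench: plywood base 170x250x18 mm, beech crossbeam (225 mm long, top 128 mm above the bench) on two upright M12 tie rods 170 mm apart that stand 168 mm high. Origin on the bench under the screw axis; +z up, -x the open front, y along the crossbeam
- screw: vertical press screw; origin on its axis (about which wrench and lever swing). Turning it free takes about 0.5 N m; once the foot bears on the wood the torque climbs by 0.28 to 0.39 N m per 100 N of clamping force (by friction), from free to 1.2 N m within 0.6 to 0.9 rad. A stopped, unloaded handle reads lower. The thread holds what has been tightened. Held at 6.5 to 8.9 N at the grip it is right
- spindle (a joint): how far screw and foot have gone down since the start (m): grows as the press closes, below 0 if the screw is backed off. Right-hand quick thread, 10 mm lead: clockwise from above lowers the foot 1.6 mm per rad. The foot starts 0.6 to 2.8 mm above the wood, too fine to see, so only the torque tells when it grips
- wrench (a joint): swing of the ratchet wrench about the screw axis (rad): 0 = handle straight out in front of the press (its -x), positive = clockwise from above (tightening); it stops at a tie rod at 1.36 either way and starts at +0.45 to +0.9. It stays on the screw. One way it drives the screw (after up to 0.4 rad of play), the other way it clicks over 16 teeth at 0.06 to 0.2 N m
- grip (a point): middle of the wrench's round rubber-covered grip, 26 to 28 mm thick, 86 mm long, level, 150 mm from the screw axis and 160 mm above the bench; the point's x axis points along the handle to the screw axis, z up. The steel neck towards the head is 16 to 23 mm thick; the round head is 59 mm across, its top 173 mm above the bench
- lever (a joint): reversing lever on top of the wrench head, turning on the screw axis, relative to the handle (rad): -0.42 = loosen (tab thrown clockwise from above: left, for someone at the handle's end who faces the screw), +0.42 = tighten (anticlockwise, to that person's right). A detent holds each end and snaps over past the middle; it takes about 6 N at the tab, and 20 N is forcing it
- lever_tab (a point): middle of the top of the reversing lever's upright thumb tab: dark steel, 11 mm long, 9 mm wide, standing 16 mm up, 34 mm from the screw axis on the handle's side, its top 191 mm above the bench, the lever's flat part 179 mm; the point's x axis points to the screw axis, z up. Pushed sideways, the whole wrench may first swing with it by up to 0.4 rad (the play)
- foot: round steel foot at the lower end of the screw, 48 mm across, over the upper of two stacked pine pieces (each 51x103x19 mm) on the base; origin at the centre of its underside, z up
- glue: glue bottle, 191 mm tall, standing at the left; bystander
- tape_measure: tape measure 48x82x71 mm at the front; bystander
- sanding_block: cork sanding block 83x123x34 mm at the front right; bystander
- pencil: carpenter's pencil 151 mm long lying on the front of the press's base; bystander
- plug_tub: small screw-lid tub, 62 mm wide, 64 mm tall, at the left; bystander
- spare_offcut: spare pine offcut 51x103x19 mm lying at the left; bystander

How it is judged:
By the outcome, as a careful person would: the job done as asked, in the order asked, and still so for the second after the job is handed in, with the robot touching nothing.
It also fails if it takes over 61 s, if anything falls off the work surface, if the arm or the gripper's body presses on something with over 40 N, if the wrist force passes 120 N, or if a joint passes its speed limit or range.

## Working session

There is one attempt and no reset: what is moved stays moved. The work goes in short steps, Python scripts to look and compute and a tool call to move; the robot and the scene stay as the last step left them, time stands still between calls to the robot, and variables do not carry over. Pictures are saved under pics/ and viewed, at most 10 in all, crops included, and the job is handed in when it is done.

Besides the shell and the picture viewer there is one more tool, called after ">>>" as a command line: name --argument value ..., lists and objects as JSON in quotes. apply_moves: Moves the arm, as the interface text tells. Its arguments: {"type":"object","properties":{"rows":{"type":"array"}},"required":["rows"]}

```bash
ls; mkdir -p pics
cat > h.py <<'E'
import numpy as np, cv2
from rig import *
def cam(n):
    p=camera_params(n); K=np.array([[p['fx'],0,p['cx']],[0,p['fy'],p['cy']],[0,0,1.]])
    return K,np.array(p['D'],float),np.array(p['xyz']),np.array(p['orientation'])
def ray(c,u,v):
    K,D,t,R=c; a=cv2.undistortPoints(np.array([[[u,v]]],float),K,D)[0,0]
    return t,R@np.array([a[0],-a[1],-1.])
def onz(c,u,v,z):
    t,d=ray(c,u,v); return t+d*(z-t[2])/d[2]
def proj(c,P):
    K,D,t,R=c; q=R.T@(np.array(P)-t); q=np.array([q[0],-q[1],-q[2]])
    return cv2.projectPoints(q[None],np.zeros(3),np.zeros(3),K,D)[0].ravel()
def snap(n,f):
    c=cam(n); im,d=capture(n); cv2.imwrite('pics/'+f,im[:,:,::-1]); np.save('pics/'+f+'.npy',d); return c,im,d
E
python3 - <<'E'
from h import *
s=read_state();print(s)
for n in('scene','top'):
    c,im,d=snap(n,n+'1.png'); print(n,c[2],c[3].round(3).tolist())
E
```

```text
pics
{'time_s': 0.0, 'joint_positions': array([-7.74348594e+01,  3.02793435e+01,  8.21558989e+01, -2.25079686e-04,
        6.76857868e+01, -1.02283685e+01]), 'qvel': array([ 0.12112872, -0.00980743, -0.03507599, -0.02913182,  0.00977074,
       -0.00924047]), 'tau': array([-5.48015978e-04, -4.40045285e+01, -1.76593584e+01,  6.32988755e-02,
        5.82568883e-02, -1.59308465e-04]), 'position': array([ 0.24200167, -0.57553161,  0.2465702 ]), 'tcp_rot': array([[ 9.21906553e-01,  3.87412045e-01, -4.63089171e-04],
       [ 3.87412144e-01, -9.21904324e-01,  2.06097359e-03],
       [ 3.71522084e-04, -2.07943143e-03, -9.99997769e-01]]), 'force': array([ 0.26410021, -0.09462068,  0.00139623]), 'moment': array([0.01842447, 0.0118468 , 0.00991561]), 'grasp_force': 0.0, 'opening': 0.9966924118195332}
scene [0.05402437 0.74420349 0.99910393] [[-0.767, 0.5, -0.402], [-0.642, -0.605, 0.471], [-0.008, 0.619, 0.785]]
top [0.28245782 0.24082294 1.39538285] [[0.024, 0.987, -0.161], [-1.0, 0.026, 0.013], [0.017, 0.16, 0.987]]
```

View pics/scene1.png

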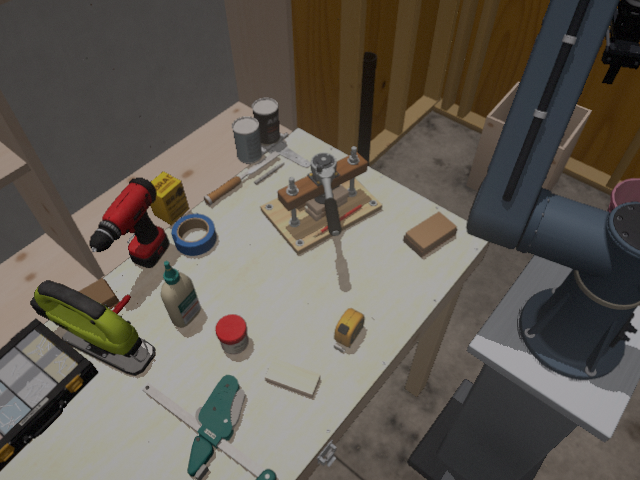

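View pics/top1.png

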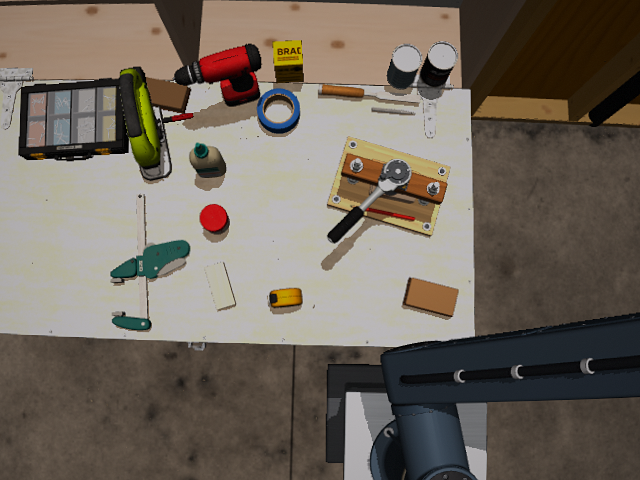

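The top view shows the head at about (397,172), the black grip from (333,238) to (360,210), and tie rods at (356,162) and (433,187). I'll zoom in on it.

Run:
```python
from h import *
c=cam('top'); im=cv2.imread('pics/top1.png')
for n,u,v,z in [('head',397,171,.173),('rodL',356,161,.168),('rodR',433,186,.168),('gripend',333,237,.16),('gripneck',361,210,.16)]:
    print(n,onz(c,u,v,z).round(4))
cv2.imwrite('pics/c1.png',cv2.resize(im[120:260,310:470],None,fx=5,fy=4.28*5/4.28/1.17,interpolation=cv2.INTER_CUBIC)[:600])
```

```text
head [0.6109 0.0718 0.173 ]
rodL [0.6309 0.156  0.168 ]
rodR [ 0.5828 -0.0036  0.168 ]
gripend [0.4725 0.1999 0.16  ]
gripneck [0.5299 0.1438 0.16  ]
```

View pics/c1.png

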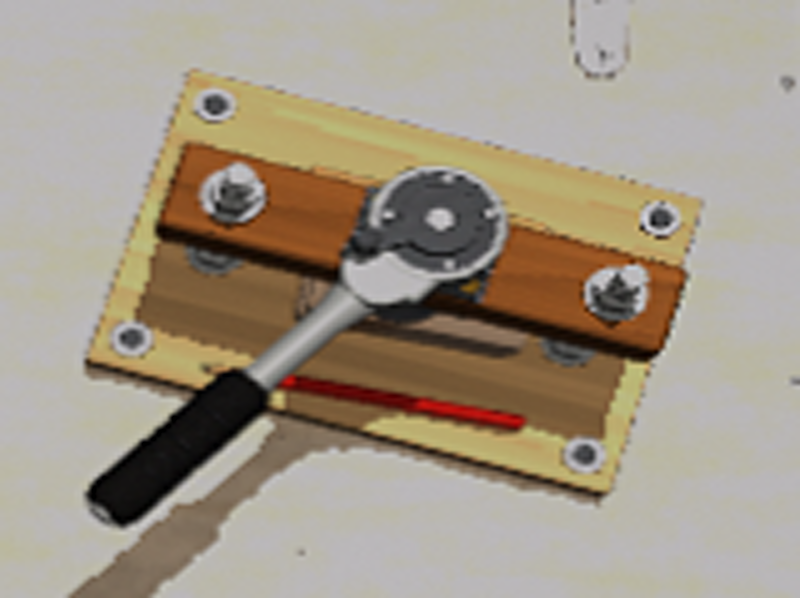

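The crop matches a loosen setting: the dark tab is at crop (365,243), thrown clockwise of the handle, and the screw axis is at crop (440,218). I'll add a move planner and hover for a wrist look.

```bash
cat >> h.py <<'E'
C=np.array([.609,.073])
def rows(poses):
    """poses: (x,y,z,psi deg of tool x axis); rows in tool frame of now (tool down)"""
    s=read_state(); R=s['tcp_rot']; p=s['position']; psi0=np.degrees(np.arctan2(R[1,0],R[0,0]))
    for x,y,z,psi in poses:
        t=R.T@(np.array([x,y,z])-p)*1e3; print(dict(x=round(t[0],1),y=round(t[1],1),z=round(t[2],1),rz=round(-(psi-psi0)/6,2)))
def polar(r,th,off=0):
    a=np.radians(th); u=np.array([np.cos(a),np.sin(a)]); cw=np.array([u[1],-u[0]]); return C+r*u+off*cw
def st():
    s=read_state(); p=s['position']; d=p[:2]-C; R=s['tcp_rot']; psi=np.degrees(np.arctan2(R[1,0],R[0,0]))
    print('t',round(s['time_s'],2),'pos',p.round(4),'r',np.hypot(*d).round(4),'th',np.degrees(np.arctan2(d[1],d[0])).round(2),'psi',psi.round(2),'Ftool',(R.T@s['force']).round(2),'M',(R.T@s['moment']).round(2),'op',round(s['opening'],3),'gf',round(s['grasp_force'],1))
E
python3 - <<'E'
from h import *
rows([(.56,.10,.36,113)])
E
```

```text
{'x': np.float64(554.9), 'y': np.float64(-499.9), 'z': np.float64(-112.2), 'rz': np.float64(-15.03)}
```

>>> apply_moves --rows '[{"x":40,"y":-40,"z":-60,"rz":-1,"claw":255},{"x":555,"y":-500,"z":-112,"rz":-15,"claw":255},{"x":555,"y":-500,"z":-112,"rz":-15,"claw":255},{"x":555,"y":-500,"z":-112,"rz":-15,"claw":255},{"x":555,"y":-500,"z":-112,"rz":-15,"claw":255},{"x":555,"y":-500,"z":-112,"rz":-15,"claw":255},{"x":555,"y":-500,"z":-112,"rz":-15,"claw":255},{"x":555,"y":-500,"z":-112,"rz":-15,"claw":255},{"x":555,"y":-500,"z":-112,"rz":-15,"claw":255},{"x":555,"y":-500,"z":-112,"rz":-15,"claw":255}]'

```text
validation failed for argument at $.ro...
```

Run:
```python
from h import *
st(); rows([(.56,.10,.36,113)])
```

```text
t 0.1 pos [ 0.242  -0.5756  0.2467] r 0.7452 th -119.5 psi 22.79 Ftool [-0.57  0.27 -0.12] M [ 0.02  0.03 -0.01] op 1.001 gf 0.0
{'x': np.float64(554.9), 'y': np.float64(-499.9), 'z': np.float64(-112.2), 'rz': np.float64(-15.03)}
```

>>> apply_moves --rows '[{"x":40.0,"y":-40.0,"z":-50.0,"rx":0.0,"ry":0.0,"rz":-1.0,"claw":255}]'

```text
time_s: 0.22
position: [0.2583, -0.5328, 0.2845]
tcp_rot: [[0.877, 0.481, -0.003], [0.481, -0.877, 0.008], [0.002, -0.008, -1.0]]
force: [0.6, 0.8, 0.7]
opening: 0.951
grasp_force: 0.0
```

Run:
```python
from h import *
p=np.array([.242,-.576,.248]);a=np.radians(22.8);R=np.array([[np.cos(a),np.sin(a),0],[np.sin(a),-np.cos(a),0],[0,0,-1]])
q=p+R@[.04,-.04,-.05];a=np.radians(28.8);R=np.array([[np.cos(a),np.sin(a),0],[np.sin(a),-np.cos(a),0],[0,0,-1]])
print(q,R.T@(np.array([.56,.1,.36])-q))
```

```text
[ 0.2633739  -0.52362485  0.298     ] [ 0.56036899 -0.40358591 -0.062     ]
```

>>> apply_moves --rows '[{"x":560,"y":-404,"z":-62,"rx":0,"ry":0,"rz":-14,"claw":255},{"x":560,"y":-404,"z":-62,"rx":0,"ry":0,"rz":-14,"claw":255},{"x":560,"y":-404,"z":-62,"rx":0,"ry":0,"rz":-14,"claw":255},{"x":560,"y":-404,"z":-62,"rx":0,"ry":0,"rz":-14,"claw":255},{"x":560,"y":-404,"z":-62,"rx":0,"ry":0,"rz":-14,"claw":255},{"x":560,"y":-404,"z":-62,"rx":0,"ry":0,"rz":-14,"claw":255},{"x":560,"y":-404,"z":-62,"rx":0,"ry":0,"rz":-14,"claw":255},{"x":560,"y":-404,"z":-62,"rx":0,"ry":0,"rz":-14,"claw":255},{"x":560,"y":-404,"z":-62,"rx":0,"ry":0,"rz":-14,"claw":255},{"x":560,"y":-404,"z":-62,"rx":0,"ry":0,"rz":-14,"claw":255}]'

```text
time_s: 1.48
position: [0.5272, 0.0315, 0.3448]
tcp_rot: [[-0.388, 0.922, -0.0], [0.922, 0.388, -0.0], [-0.0, -0.0, -1.0]]
force: [0.4, -1.5, 0.2]
opening: 0.004
grasp_force: 0.0
```

>>> apply_moves --rows '[{"x":0,"y":0,"z":0,"rx":0,"ry":0,"rz":0,"claw":255},{"x":0,"y":0,"z":0,"rx":0,"ry":0,"rz":0,"claw":255}]'

```text
time_s: 1.72
position: [0.5262, 0.0295, 0.3442]
tcp_rot: [[-0.388, 0.922, -0.002], [0.922, 0.388, -0.0], [0.0, -0.002, -1.0]]
force: [0.2, -0.1, 1.0]
opening: 0.01
grasp_force: 0.0
```

Run:
```python
from h import *
st(); c,im,d=snap('wrist','w1.png'); print(c[2],proj(c,[*C,.173]),proj(c,[*polar(.034,113),.191]))
```

```text
t 1.73 pos [0.5262 0.0295 0.3442] r 0.0935 th -152.28 psi 112.85 Ftool [-0.18  0.14 -0.99] M [-0.15 -0.01 -0.01] op 0.01 gf 0.0
[0.49851346 0.0946851  0.4816344 ] [416.81929069 214.45342192] [425.96087584 179.52122665]
```

View pics/w1.png

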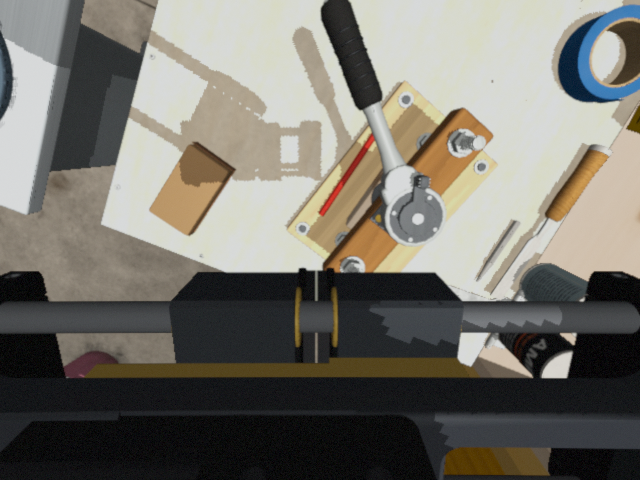

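The wrist view shows the head centre at (415,214), the tab at (421,182), and the grip from (337,5) to (368,105). The projections agree to within a few pixels.

Run:
```python
from h import *
c=cam('wrist')
h=onz(c,415,214,.175);t=onz(c,421,182,.191);a=onz(c,337,5,.16);b=onz(c,368,103,.16)
print(h,t,a,b)
for q in (t,a,b):
    d=(q-h)[:2];print(np.hypot(*d),np.degrees(np.arctan2(d[1],d[0])))
cl=polar(.034,113)
for off in (.032,):
    p=polar(.034,113,off); rows([(*p,.26,113),(*p,.208,113)])
im=cv2.imread('pics/w1.png');cv2.imwrite('pics/c2.png',cv2.resize(im[150:260,360:480],None,fx=5,fy=5,interpolation=cv2.INTER_CUBIC))
```

```text
[0.60653453 0.07203153 0.175     ] [0.59283965 0.09998554 0.191     ] [0.47102027 0.20316333 0.16      ] [0.52700938 0.14453027 0.16      ]
0.031128381366823936 116.10059269626225
0.18857269684464156 135.9416009519805
0.1076118774487146 137.64627858558666
{'x': np.float64(42.8), 'y': np.float64(125.5), 'z': np.float64(84.1), 'rz': np.float64(-0.04)}
{'x': np.float64(42.8), 'y': np.float64(125.6), 'z': np.float64(136.1), 'rz': np.float64(-0.04)}
```

View pics/c2.png

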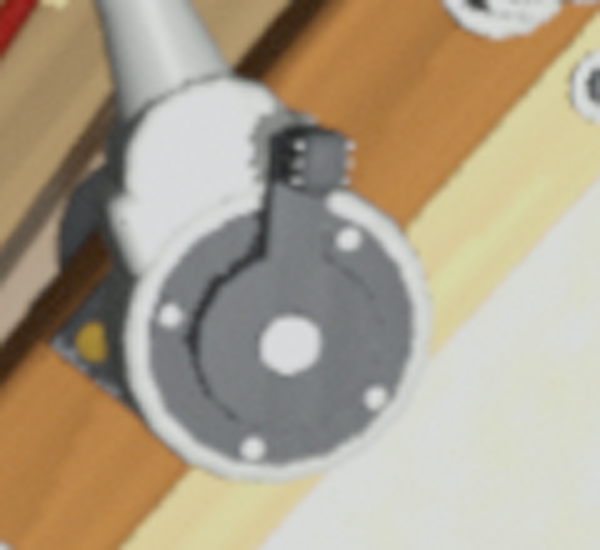

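Crop 2 confirms the geometry: tab top at about (425,182) and axis at about (418,219) in full-image pixels. Next I'll go down beside the tab on its clockwise side, fingers shut.

>>> apply_moves --rows '[{"x":43,"y":63,"z":0,"rx":0,"ry":0,"rz":0,"claw":255},{"x":43,"y":125,"z":30,"rx":0,"ry":0,"rz":0,"claw":255},{"x":43,"y":125,"z":80,"rx":0,"ry":0,"rz":0,"claw":255},{"x":43,"y":125,"z":110,"rx":0,"ry":0,"rz":0,"claw":255},{"x":43,"y":125,"z":125,"rx":0,"ry":0,"rz":0,"claw":255},{"x":43,"y":125,"z":133,"rx":0,"ry":0,"rz":0,"claw":255},{"x":43,"y":125,"z":135,"rx":0,"ry":0,"rz":0,"claw":255},{"x":43,"y":125,"z":135,"rx":0,"ry":0,"rz":0,"claw":255}]'

```text
time_s: 2.78
position: [0.6261, 0.1173, 0.2112]
tcp_rot: [[-0.387, 0.922, 0.002], [0.922, 0.387, 0.0], [-0.001, 0.002, -1.0]]
force: [0.3, 0.2, -1.1]
opening: 0.007
grasp_force: 0.0
```

Run:
```python
from h import *
st()
# arc: rotate about C; tool ref point stays (r .034, off .032) in rotating frame
rows([(*polar(.034,113+a,.032),.208,113+a) for a in range(0,60,6)])
```

```text
t 2.77 pos [0.6261 0.1173 0.2112] r 0.0475 th 68.91 psi 112.77 Ftool [0.11 0.32 1.08] M [-0.15 -0.04 -0.05] op 0.007 gf 0.0
{'x': np.float64(-0.1), 'y': np.float64(-1.0), 'z': np.float64(3.2), 'rz': np.float64(-0.04)}
{'x': np.float64(3.0), 'y': np.float64(-4.8), 'z': np.float64(3.2), 'rz': np.float64(-1.04)}
{'x': np.float64(5.8), 'y': np.float64(-8.8), 'z': np.float64(3.2), 'rz': np.float64(-2.04)}
{'x': np.float64(8.1), 'y': np.float64(-13.2), 'z': np.float64(3.2), 'rz': np.float64(-3.04)}
{'x': np.float64(9.9), 'y': np.float64(-17.7), 'z': np.float64(3.2), 'rz': np.float64(-4.04)}
{'x': np.float64(11.3), 'y': np.float64(-22.4), 'z': np.float64(3.2), 'rz': np.float64(-5.04)}
{'x': np.float64(12.1), 'y': np.float64(-27.2), 'z': np.float64(3.1), 'rz': np.float64(-6.04)}
{'x': np.float64(12.5), 'y': np.float64(-32.1), 'z': np.float64(3.1), 'rz': np.float64(-7.04)}
{'x': np.float64(12.3), 'y': np.float64(-37.0), 'z': np.float64(3.1), 'rz': np.float64(-8.04)}
{'x': np.float64(11.6), 'y': np.float64(-41.8), 'z': np.float64(3.1), 'rz': np.float64(-9.04)}
```

>>> apply_moves --rows '[{"x":0,"y":-1,"z":3,"rx":0,"ry":0,"rz":0,"claw":255},{"x":3,"y":-5,"z":3,"rx":0,"ry":0,"rz":-1,"claw":255},{"x":6,"y":-9,"z":3,"rx":0,"ry":0,"rz":-2,"claw":255},{"x":8,"y":-13,"z":3,"rx":0,"ry":0,"rz":-3,"claw":255},{"x":10,"y":-18,"z":3,"rx":0,"ry":0,"rz":-4,"claw":255},{"x":11.3,"y":-22.4,"z":3,"rx":0,"ry":0,"rz":-5,"claw":255},{"x":12.1,"y":-27.2,"z":3,"rx":0,"ry":0,"rz":-6,"claw":255}]'

```text
time_s: 3.65
position: [0.5968, 0.1187, 0.2076]
tcp_rot: [[-0.857, 0.515, 0.004], [0.515, 0.857, 0.001], [-0.003, 0.003, -1.0]]
force: [2.6, 1.2, -1.4]
opening: 0.008
grasp_force: 1.1
```

Run:
```python
from h import *
st()
rows([(*polar(.034,113+a,.032),.208,113+a) for a in range(36,92,6)])
```

```text
t 3.65 pos [0.5968 0.1187 0.2076] r 0.0473 th 104.97 psi 149.0 Ftool [-1.62  2.36  1.41] M [-0.53 -0.29 -0.05] op 0.008 gf 1.1
{'x': np.float64(0.0), 'y': np.float64(-0.9), 'z': np.float64(-0.4), 'rz': np.float64(-0.0)}
{'x': np.float64(3.2), 'y': np.float64(-4.6), 'z': np.float64(-0.4), 'rz': np.float64(-1.0)}
{'x': np.float64(5.9), 'y': np.float64(-8.6), 'z': np.float64(-0.4), 'rz': np.float64(-2.0)}
{'x': np.float64(8.2), 'y': np.float64(-12.9), 'z': np.float64(-0.5), 'rz': np.float64(-3.0)}
{'x': np.float64(10.1), 'y': np.float64(-17.5), 'z': np.float64(-0.5), 'rz': np.float64(-4.0)}
{'x': np.float64(11.5), 'y': np.float64(-22.1), 'z': np.float64(-0.5), 'rz': np.float64(-5.0)}
{'x': np.float64(12.3), 'y': np.float64(-27.0), 'z': np.float64(-0.5), 'rz': np.float64(-6.0)}
{'x': np.float64(12.7), 'y': np.float64(-31.8), 'z': np.float64(-0.5), 'rz': np.float64(-7.0)}
{'x': np.float64(12.5), 'y': np.float64(-36.7), 'z': np.float64(-0.5), 'rz': np.float64(-8.0)}
{'x': np.float64(11.9), 'y': np.float64(-41.6), 'z': np.float64(-0.6), 'rz': np.float64(-9.0)}
```

>>> apply_moves --rows '[{"x":1.6,"y":-2.8,"z":0,"rx":0,"ry":0,"rz":-0.5,"claw":255},{"x":3.2,"y":-4.6,"z":0,"rx":0,"ry":0,"rz":-1,"claw":255},{"x":4.6,"y":-6.6,"z":0,"rx":0,"ry":0,"rz":-1.5,"claw":255},{"x":6,"y":-8.6,"z":0,"rx":0,"ry":0,"rz":-2,"claw":255}]'

```text
time_s: 4.15
position: [0.5867, 0.1145, 0.2075]
tcp_rot: [[-0.945, 0.327, 0.003], [0.327, 0.945, 0.001], [-0.002, 0.002, -1.0]]
force: [1.0, 1.2, -0.9]
opening: 0.005
grasp_force: 0.9
```

Run:
```python
from h import *
st()
rows([(*polar(.034,113+a,.032),.208,113+a) for a in range(48,82,4)])
```

```text
t 4.15 pos [0.5867 0.1145 0.2075] r 0.0471 th 118.24 psi 160.89 Ftool [-0.57  1.42  0.91] M [-0.49 -0.23  0.01] op 0.005 gf 0.9
{'x': np.float64(-0.6), 'y': np.float64(0.0), 'z': np.float64(-0.5), 'rz': np.float64(-0.02)}
{'x': np.float64(1.6), 'y': np.float64(-2.4), 'z': np.float64(-0.5), 'rz': np.float64(-0.68)}
{'x': np.float64(3.6), 'y': np.float64(-5.0), 'z': np.float64(-0.5), 'rz': np.float64(-1.35)}
{'x': np.float64(5.3), 'y': np.float64(-7.7), 'z': np.float64(-0.5), 'rz': np.float64(-2.02)}
{'x': np.float64(6.9), 'y': np.float64(-10.6), 'z': np.float64(-0.5), 'rz': np.float64(-2.68)}
{'x': np.float64(8.3), 'y': np.float64(-13.5), 'z': np.float64(-0.6), 'rz': np.float64(-3.35)}
{'x': np.float64(9.5), 'y': np.float64(-16.6), 'z': np.float64(-0.6), 'rz': np.float64(-4.02)}
{'x': np.float64(10.4), 'y': np.float64(-19.7), 'z': np.float64(-0.6), 'rz': np.float64(-4.68)}
{'x': np.float64(11.2), 'y': np.float64(-22.9), 'z': np.float64(-0.6), 'rz': np.float64(-5.35)}
```

>>> apply_moves --rows '[{"x":0.8,"y":-1.2,"z":0,"rx":0,"ry":0,"rz":-0.33,"claw":255},{"x":1.6,"y":-2.4,"z":0,"rx":0,"ry":0,"rz":-0.67,"claw":255},{"x":2.6,"y":-3.7,"z":0,"rx":0,"ry":0,"rz":-1,"claw":255},{"x":3.6,"y":-5,"z":0,"rx":0,"ry":0,"rz":-1.35,"claw":255}]'

```text
time_s: 4.65
position: [0.5815, 0.1111, 0.2072]
tcp_rot: [[-0.982, 0.191, 0.002], [0.191, 0.982, 0.001], [-0.001, 0.002, -1.0]]
force: [1.3, 3.8, 0.4]
opening: 0.006
grasp_force: 2.3
```

Run:
```python
from h import *
st()
rows([(*polar(.034,113+a,.032),.208,113+a) for a in range(56,91,4)])
```

```text
t 4.65 pos [0.5815 0.1111 0.2072] r 0.047 th 125.84 psi 169.0 Ftool [-0.53  3.94 -0.34] M [-0.88 -0.26 -0.02] op 0.006 gf 2.3
{'x': np.float64(-0.3), 'y': np.float64(-0.2), 'z': np.float64(-0.8), 'rz': np.float64(0.0)}
{'x': np.float64(1.9), 'y': np.float64(-2.6), 'z': np.float64(-0.8), 'rz': np.float64(-0.67)}
{'x': np.float64(3.8), 'y': np.float64(-5.2), 'z': np.float64(-0.8), 'rz': np.float64(-1.33)}
{'x': np.float64(5.6), 'y': np.float64(-7.9), 'z': np.float64(-0.8), 'rz': np.float64(-2.0)}
{'x': np.float64(7.2), 'y': np.float64(-10.8), 'z': np.float64(-0.8), 'rz': np.float64(-2.67)}
{'x': np.float64(8.6), 'y': np.float64(-13.7), 'z': np.float64(-0.8), 'rz': np.float64(-3.33)}
{'x': np.float64(9.8), 'y': np.float64(-16.7), 'z': np.float64(-0.8), 'rz': np.float64(-4.0)}
{'x': np.float64(10.8), 'y': np.float64(-19.9), 'z': np.float64(-0.8), 'rz': np.float64(-4.67)}
{'x': np.float64(11.5), 'y': np.float64(-23.0), 'z': np.float64(-0.8), 'rz': np.float64(-5.33)}
```

>>> apply_moves --rows '[{"x":1,"y":-1.4,"z":0,"rx":0,"ry":0,"rz":-0.33,"claw":255},{"x":1.9,"y":-2.6,"z":0,"rx":0,"ry":0,"rz":-0.67,"claw":255},{"x":2.9,"y":-3.9,"z":0,"rx":0,"ry":0,"rz":-1,"claw":255},{"x":3.8,"y":-5.2,"z":0,"rx":0,"ry":0,"rz":-1.33,"claw":255}]'

```text
time_s: 5.15
position: [0.5757, 0.1061, 0.2069]
tcp_rot: [[-0.999, 0.052, -0.001], [0.052, 0.999, 0.0], [0.001, 0.0, -1.0]]
force: [-1.3, 5.2, 3.7]
opening: 0.004
grasp_force: 2.4
```

Run:
```python
from h import *
st()
rows([(*polar(.034,113+a,.032),.208,113+a) for a in range(64,99,4)])
```

```text
t 5.15 pos [0.5757 0.1061 0.2069] r 0.0469 th 135.18 psi 177.0 Ftool [ 1.53  5.11 -3.74] M [-0.91  0.03  0.01] op 0.004 gf 2.4
{'x': np.float64(-1.0), 'y': np.float64(0.7), 'z': np.float64(-1.1), 'rz': np.float64(0.0)}
{'x': np.float64(1.2), 'y': np.float64(-1.7), 'z': np.float64(-1.1), 'rz': np.float64(-0.67)}
{'x': np.float64(3.1), 'y': np.float64(-4.3), 'z': np.float64(-1.1), 'rz': np.float64(-1.33)}
{'x': np.float64(4.9), 'y': np.float64(-7.1), 'z': np.float64(-1.1), 'rz': np.float64(-2.0)}
{'x': np.float64(6.5), 'y': np.float64(-9.9), 'z': np.float64(-1.1), 'rz': np.float64(-2.67)}
{'x': np.float64(7.9), 'y': np.float64(-12.9), 'z': np.float64(-1.1), 'rz': np.float64(-3.33)}
{'x': np.float64(9.1), 'y': np.float64(-15.9), 'z': np.float64(-1.1), 'rz': np.float64(-4.0)}
{'x': np.float64(10.1), 'y': np.float64(-19.0), 'z': np.float64(-1.1), 'rz': np.float64(-4.67)}
{'x': np.float64(10.8), 'y': np.float64(-22.2), 'z': np.float64(-1.1), 'rz': np.float64(-5.33)}
```

>>> apply_moves --rows '[{"x":0.5,"y":-0.5,"z":-1.5,"rx":0,"ry":0,"rz":-0.33,"claw":255},{"x":1.2,"y":-1.7,"z":-1.5,"rx":0,"ry":0,"rz":-0.67,"claw":255},{"x":2.2,"y":-3,"z":-1.5,"rx":0,"ry":0,"rz":-1,"claw":255},{"x":3.1,"y":-4.3,"z":-1.5,"rx":0,"ry":0,"rz":-1.33,"claw":255},{"x":4,"y":-5.7,"z":-1.5,"rx":0,"ry":0,"rz":-1.67,"claw":255}]'

```text
time_s: 5.78
position: [0.5707, 0.1003, 0.2076]
tcp_rot: [[-0.992, -0.122, -0.003], [-0.122, 0.992, -0.0], [0.003, 0.0, -1.0]]
force: [-3.0, 3.4, -1.8]
opening: 0.009
grasp_force: 1.7
```

Run:
```python
from h import *
st()
rows([(*polar(.034,113+a,.032),.208,113+a) for a in range(74,109,4)])
c,im,d=snap('top','top2.png'); cv2.imwrite('pics/c3.png',cv2.resize(im[110:270,300:480,::-1],None,fx=3.7,fy=3.7,interpolation=cv2.INTER_CUBIC))
```

```text
t 5.78 pos [0.5707 0.1003 0.2076] r 0.047 th 144.48 psi -172.97 Ftool [2.52 3.72 1.81] M [-0.63  0.14 -0.05] op 0.009 gf 1.7
{'x': np.float64(-0.7), 'y': np.float64(0.2), 'z': np.float64(-0.4), 'rz': np.float64(-60.0)}
{'x': np.float64(1.5), 'y': np.float64(-2.2), 'z': np.float64(-0.4), 'rz': np.float64(-60.66)}
{'x': np.float64(3.4), 'y': np.float64(-4.8), 'z': np.float64(-0.4), 'rz': np.float64(-61.33)}
{'x': np.float64(5.2), 'y': np.float64(-7.6), 'z': np.float64(-0.4), 'rz': np.float64(-62.0)}
{'x': np.float64(6.8), 'y': np.float64(-10.4), 'z': np.float64(-0.4), 'rz': np.float64(-62.66)}
{'x': np.float64(8.2), 'y': np.float64(-13.4), 'z': np.float64(-0.4), 'rz': np.float64(-63.33)}
{'x': np.float64(9.4), 'y': np.float64(-16.4), 'z': np.float64(-0.4), 'rz': np.float64(-64.0)}
{'x': np.float64(10.4), 'y': np.float64(-19.5), 'z': np.float64(-0.4), 'rz': np.float64(-64.66)}
{'x': np.float64(11.1), 'y': np.float64(-22.7), 'z': np.float64(-0.4), 'rz': np.float64(-65.33)}
```

>>> apply_moves --rows '[{"x":0.7,"y":-1,"z":0,"rx":0,"ry":0,"rz":-0.33,"claw":255},{"x":1.5,"y":-2.2,"z":0,"rx":0,"ry":0,"rz":-0.67,"claw":255},{"x":2.5,"y":-3.5,"z":0,"rx":0,"ry":0,"rz":-1,"claw":255},{"x":3.4,"y":-4.8,"z":0,"rx":0,"ry":0,"rz":-1.33,"claw":255}]'

```text
time_s: 6.32
position: [0.5698, 0.0947, 0.2087]
tcp_rot: [[-0.966, -0.259, 0.002], [-0.259, 0.966, -0.001], [-0.001, -0.001, -1.0]]
force: [-0.2, -0.2, -0.3]
opening: 0.002
grasp_force: 0.0
```

Run:
```python
from h import *
st()
c,im,d=snap('scene','s2.png'); u,v=map(int,proj(c,[*C,.18])); print(u,v); cv2.imwrite('pics/c3.png',cv2.resize(im[v-35:v+85,u-80:u+80,::-1],None,fx=5,fy=5,interpolation=cv2.INTER_CUBIC))
```

```text
t 6.33 pos [0.5698 0.0947 0.2087] r 0.0448 th 151.06 psi -165.01 Ftool [ 0.24 -0.15  0.29] M [-0.06 -0.17  0.03] op 0.002 gf 0.0
323 158
```

View pics/c3.png

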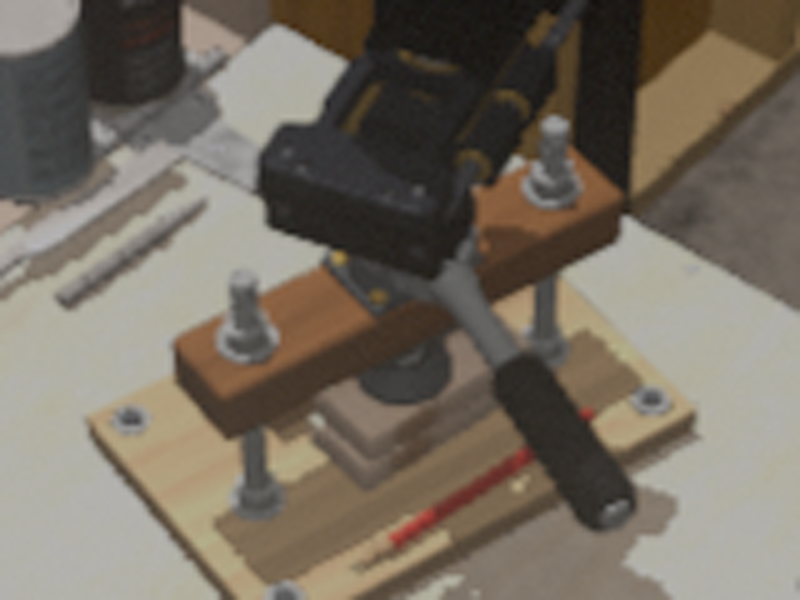

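The push force built to about 5 N and then fell to 0, so the lever snapped over. The wrench has swung to roughly straight ahead, with the grip now at crop (565,440). I'll rise and check with the wrist camera.

>>> apply_moves --rows '[{"x":0,"y":5,"z":-50,"rx":0,"ry":0,"rz":0,"claw":255},{"x":0,"y":5,"z":-110,"rx":0,"ry":0,"rz":0,"claw":200},{"x":20,"y":5,"z":-150,"rx":0,"ry":0,"rz":0,"claw":140},{"x":50,"y":5,"z":-150,"rx":0,"ry":0,"rz":0,"claw":140},{"x":50,"y":5,"z":-150,"rx":0,"ry":0,"rz":0,"claw":140}]'

```text
time_s: 7.0
position: [0.5181, 0.0871, 0.3592]
tcp_rot: [[-0.967, -0.257, 0.001], [-0.257, 0.967, -0.0], [-0.001, -0.001, -1.0]]
force: [1.0, -0.2, -0.3]
opening: 0.375
grasp_force: 0.0
```

Run:
```python
from h import *
st()
c,im,d=snap('wrist','w2.png'); print(proj(c,[*C,.175]),[proj(c,[*polar(.15,a),.16]).round() for a in (150,165,180)],[proj(c,[*polar(.034,a),.191]).round() for a in (140,165,190)])
```

```text
t 7.0 pos [0.5181 0.0871 0.3592] r 0.0919 th 171.17 psi -165.13 Ftool [-0.92 -0.45  0.33] M [-0.05 -0.15  0.05] op 0.375 gf 0.0
[281.41059748 299.81848953] [array([386., 196.]), array([355., 172.]), array([319., 156.])] [array([308., 289.]), array([296., 279.]), array([282., 275.])]
```

View pics/w2.png

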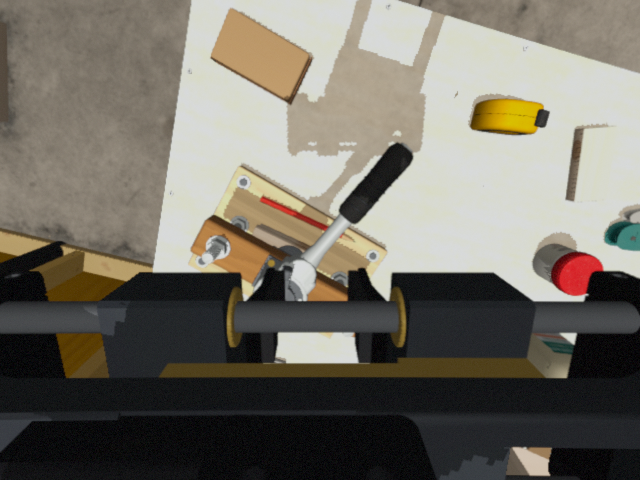

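The grip lies from (352,215) to (402,150), which puts the handle near 154°, but the gripper hides the tab. I'll hover over the grip and look again.

```bash
sed -i "s#-(psi-psi0)/6#-((psi-psi0+180)%360-180)/6#" h.py
python3 - <<'E'
from h import *
c=cam('wrist')
for p in [(402,152),(352,215)]:
    q=onz(c,*p,.16)[:2]-C; print(np.hypot(*q),np.degrees(np.arctan2(q[1],q[0])))
th=155
rows([(*polar(.15,th),.30,th)])
E
```

```text
0.18962559235433507 156.06016545710804
0.11219676123437351 154.71015346628346
{'x': np.float64(32.2), 'y': np.float64(59.5), 'z': np.float64(58.7), 'rz': np.float64(6.64)}
```

>>> apply_moves --rows '[{"x":16,"y":30,"z":20,"rx":0,"ry":0,"rz":1.6,"claw":110},{"x":32,"y":60,"z":20,"rx":0,"ry":0,"rz":3.3,"claw":110},{"x":32,"y":60,"z":20,"rx":0,"ry":0,"rz":5,"claw":110},{"x":32,"y":60,"z":20,"rx":0,"ry":0,"rz":6.6,"claw":110},{"x":32,"y":60,"z":20,"rx":0,"ry":0,"rz":6.6,"claw":110}]'

```text
time_s: 7.68
position: [0.4741, 0.1374, 0.3378]
tcp_rot: [[-0.909, 0.416, -0.0], [0.416, 0.909, -0.0], [0.0, -0.0, -1.0]]
force: [-0.1, 0.1, 0.1]
opening: 0.573
grasp_force: 0.0
```

Run:
```python
from h import *
st()
c,im,d=snap('wrist','w3.png'); u,v=map(int,proj(c,[*C,.175])); print(u,v,[proj(c,[*polar(.034,a),.191]).round() for a in (131,155,179)],proj(c,[*polar(.15,155),.16])); cv2.imwrite('pics/c4.png',cv2.resize(im[v-150:v+50,u-100:u+100,::-1],None,fx=3,fy=3,interpolation=cv2.INTER_CUBIC))
rows([(*polar(.15,155),.166,155)])
```

```text
t 7.67 pos [0.4741 0.1374 0.3378] r 0.1495 th 154.5 psi 155.41 Ftool [ 0.15  0.08 -0.14] M [-0.12 -0.15 -0.04] op 0.573 gf 0.0
314 366 [array([329., 349.]), array([315., 347.]), array([300., 349.])] [315.54908412 221.18082602]
{'x': np.float64(0.5), 'y': np.float64(-1.1), 'z': np.float64(171.8), 'rz': np.float64(0.07)}
```

View pics/c4.png

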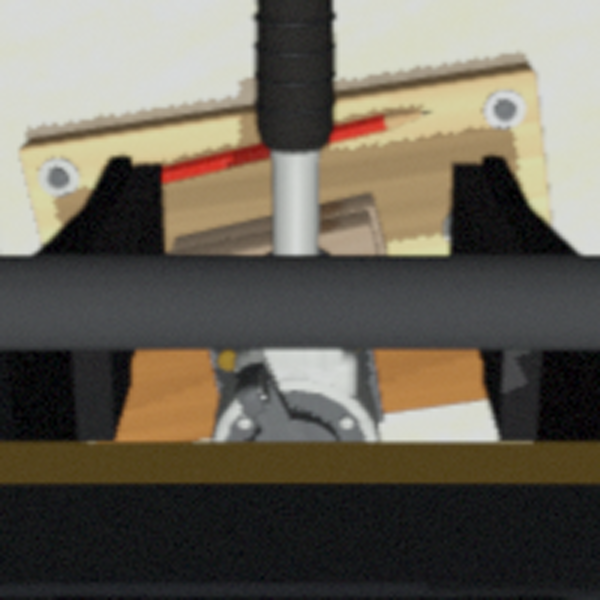

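The tab at crop (255,385), full-image (299,345), is now on the anticlockwise side, so it is set to tighten. The handle is centred between the fingers. I'll lower the gripper to cage the grip without clamping it.

>>> apply_moves --rows '[{"x":0,"y":-1,"z":60,"rx":0,"ry":0,"rz":0,"claw":110},{"x":0,"y":-1,"z":115,"rx":0,"ry":0,"rz":0,"claw":110},{"x":0,"y":-1,"z":150,"rx":0,"ry":0,"rz":0,"claw":110},{"x":0,"y":-1,"z":170,"rx":0,"ry":0,"rz":0,"claw":110},{"x":0,"y":-1,"z":176,"rx":0,"ry":0,"rz":0,"claw":150},{"x":0,"y":-1,"z":176,"rx":0,"ry":0,"rz":0,"claw":150},{"x":0,"y":-1,"z":176,"rx":0,"ry":0,"rz":0,"claw":150}]'

```text
time_s: 8.6
position: [0.4738, 0.1363, 0.1632]
tcp_rot: [[-0.909, 0.418, 0.002], [0.418, 0.909, 0.0], [-0.002, 0.001, -1.0]]
force: [0.0, -0.5, 0.0]
opening: 0.423
grasp_force: 0.0
```

Run:
```python
from h import *
st()
rows([(*polar(.15,155+a),.162,155+a) for a in range(0,61,6)])
```

```text
t 8.6 pos [0.4738 0.1363 0.1632] r 0.1493 th 154.91 psi 155.31 Ftool [-0.22 -0.41 -0.  ] M [-0.09 -0.07 -0.02] op 0.423 gf 0.0
{'x': np.float64(0.7), 'y': np.float64(-0.2), 'z': np.float64(1.2), 'rz': np.float64(0.05)}
{'x': np.float64(-0.0), 'y': np.float64(-15.9), 'z': np.float64(1.2), 'rz': np.float64(-0.95)}
{'x': np.float64(-2.4), 'y': np.float64(-31.4), 'z': np.float64(1.2), 'rz': np.float64(-1.95)}
{'x': np.float64(-6.4), 'y': np.float64(-46.6), 'z': np.float64(1.2), 'rz': np.float64(-2.95)}
{'x': np.float64(-12.0), 'y': np.float64(-61.3), 'z': np.float64(1.2), 'rz': np.float64(-3.95)}
{'x': np.float64(-19.0), 'y': np.float64(-75.3), 'z': np.float64(1.2), 'rz': np.float64(-4.95)}
{'x': np.float64(-27.5), 'y': np.float64(-88.5), 'z': np.float64(1.2), 'rz': np.float64(-5.95)}
{'x': np.float64(-37.3), 'y': np.float64(-100.8), 'z': np.float64(1.2), 'rz': np.float64(-6.95)}
{'x': np.float64(-48.3), 'y': np.float64(-112.0), 'z': np.float64(1.2), 'rz': np.float64(-7.95)}
{'x': np.float64(-60.5), 'y': np.float64(-121.9), 'z': np.float64(1.2), 'rz': np.float64(-8.95)}
{'x': np.float64(-73.6), 'y': np.float64(-130.5), 'z': np.float64(1.3), 'rz': np.float64(-9.95)}
```

>>> apply_moves --rows '[{"x":0,"y":-8,"z":0,"rx":0,"ry":0,"rz":-0.5,"claw":150},{"x":0,"y":-16,"z":0,"rx":0,"ry":0,"rz":-1,"claw":150},{"x":-1,"y":-23.5,"z":0,"rx":0,"ry":0,"rz":-1.5,"claw":150},{"x":-2.4,"y":-31.4,"z":0,"rx":0,"ry":0,"rz":-2,"claw":150}]'

```text
time_s: 9.1
position: [0.4629, 0.1067, 0.1635]
tcp_rot: [[-0.976, 0.218, 0.003], [0.218, 0.976, 0.0], [-0.003, 0.001, -1.0]]
force: [-0.1, 1.5, -0.2]
opening: 0.414
grasp_force: 0.4
```

Run:
```python
from h import *
st()
rows([(*polar(.15,155+a),.162,155+a) for a in range(12,62,6)])
```

```text
t 9.1 pos [0.4629 0.1067 0.1635] r 0.15 th 167.0 psi 167.39 Ftool [0.38 1.44 0.18] M [-0.27 -0.16  0.01] op 0.414 gf 0.4
{'x': np.float64(0.0), 'y': np.float64(0.0), 'z': np.float64(1.5), 'rz': np.float64(0.07)}
{'x': np.float64(-0.7), 'y': np.float64(-15.7), 'z': np.float64(1.5), 'rz': np.float64(-0.93)}
{'x': np.float64(-3.0), 'y': np.float64(-31.2), 'z': np.float64(1.5), 'rz': np.float64(-1.93)}
{'x': np.float64(-7.0), 'y': np.float64(-46.4), 'z': np.float64(1.5), 'rz': np.float64(-2.93)}
{'x': np.float64(-12.5), 'y': np.float64(-61.1), 'z': np.float64(1.5), 'rz': np.float64(-3.93)}
{'x': np.float64(-19.6), 'y': np.float64(-75.1), 'z': np.float64(1.5), 'rz': np.float64(-4.93)}
{'x': np.float64(-28.0), 'y': np.float64(-88.4), 'z': np.float64(1.5), 'rz': np.float64(-5.93)}
{'x': np.float64(-37.8), 'y': np.float64(-100.6), 'z': np.float64(1.5), 'rz': np.float64(-6.93)}
{'x': np.float64(-48.8), 'y': np.float64(-111.8), 'z': np.float64(1.6), 'rz': np.float64(-7.93)}
```

Only 1.4 N, so it's clicking freely. I'll continue well past the front.

>>> apply_moves --rows '[{"x":-0.7,"y":-15.7,"z":1,"rx":0,"ry":0,"rz":-1,"claw":150},{"x":-3,"y":-31.2,"z":1,"rx":0,"ry":0,"rz":-2,"claw":150},{"x":-7,"y":-46.4,"z":1,"rx":0,"ry":0,"rz":-3,"claw":150},{"x":-12.5,"y":-61.1,"z":1,"rx":0,"ry":0,"rz":-4,"claw":150},{"x":-19.6,"y":-75.1,"z":1,"rx":0,"ry":0,"rz":-5,"claw":150},{"x":-28,"y":-88.4,"z":1,"rx":0,"ry":0,"rz":-6,"claw":150},{"x":-37.8,"y":-100.6,"z":1,"rx":0,"ry":0,"rz":-7,"claw":150},{"x":-48.8,"y":-111.8,"z":1,"rx":0,"ry":0,"rz":-8,"claw":150}]'

```text
time_s: 10.1
position: [0.485, -0.0134, 0.1623]
tcp_rot: [[-0.814, -0.581, 0.001], [-0.581, 0.814, -0.0], [-0.001, -0.001, -1.0]]
force: [-0.6, 0.5, -0.7]
opening: 0.41
grasp_force: 0.3
```

Run:
```python
from h import *
st()
rows([(*polar(.15,215-a),.162,215-a) for a in range(0,60,6)])
```

```text
t 10.1 pos [ 0.485  -0.0134  0.1623] r 0.1511 th -145.12 psi -144.51 Ftool [0.17 0.74 0.67] M [-0.13 -0.14  0.03] op 0.41 gf 0.3
{'x': np.float64(-1.1), 'y': np.float64(-0.3), 'z': np.float64(0.3), 'rz': np.float64(0.08)}
{'x': np.float64(-2.1), 'y': np.float64(15.3), 'z': np.float64(0.3), 'rz': np.float64(1.08)}
{'x': np.float64(-4.7), 'y': np.float64(30.8), 'z': np.float64(0.3), 'rz': np.float64(2.08)}
{'x': np.float64(-8.9), 'y': np.float64(46.0), 'z': np.float64(0.3), 'rz': np.float64(3.08)}
{'x': np.float64(-14.6), 'y': np.float64(60.6), 'z': np.float64(0.3), 'rz': np.float64(4.08)}
{'x': np.float64(-21.9), 'y': np.float64(74.5), 'z': np.float64(0.3), 'rz': np.float64(5.08)}
{'x': np.float64(-30.5), 'y': np.float64(87.6), 'z': np.float64(0.3), 'rz': np.float64(6.08)}
{'x': np.float64(-40.5), 'y': np.float64(99.7), 'z': np.float64(0.3), 'rz': np.float64(7.08)}
{'x': np.float64(-51.7), 'y': np.float64(110.7), 'z': np.float64(0.3), 'rz': np.float64(8.08)}
{'x': np.float64(-64.0), 'y': np.float64(120.5), 'z': np.float64(0.3), 'rz': np.float64(9.08)}
```

>>> apply_moves --rows '[{"x":-2,"y":15.3,"z":0,"rx":0,"ry":0,"rz":1,"claw":150},{"x":-4.7,"y":30.8,"z":0,"rx":0,"ry":0,"rz":2,"claw":150},{"x":-8.9,"y":46,"z":0,"rx":0,"ry":0,"rz":3,"claw":150},{"x":-14.6,"y":60.6,"z":0,"rx":0,"ry":0,"rz":4,"claw":150},{"x":-21.9,"y":74.5,"z":0,"rx":0,"ry":0,"rz":5,"claw":150},{"x":-30.5,"y":87.6,"z":0,"rx":0,"ry":0,"rz":6,"claw":150}]'

```text
time_s: 10.85
position: [0.4602, 0.0757, 0.1623]
tcp_rot: [[-1.0, 0.015, 0.003], [0.015, 1.0, -0.002], [-0.003, -0.002, -1.0]]
force: [2.0, -4.6, -3.8]
opening: 0.414
grasp_force: 1.9
```

Run:
```python
from h import *
st()
rows([(*polar(.15,179-a),.162,179-a) for a in range(0,37,3)])
```

```text
t 10.85 pos [0.4602 0.0757 0.1623] r 0.1488 th 178.98 psi 179.15 Ftool [-2.08 -4.59  3.84] M [ 0.41 -0.4  -0.01] op 0.414 gf 1.9
{'x': np.float64(1.2), 'y': np.float64(-0.1), 'z': np.float64(0.3), 'rz': np.float64(0.03)}
{'x': np.float64(0.9), 'y': np.float64(7.8), 'z': np.float64(0.3), 'rz': np.float64(0.53)}
{'x': np.float64(0.3), 'y': np.float64(15.6), 'z': np.float64(0.3), 'rz': np.float64(1.03)}
{'x': np.float64(-0.7), 'y': np.float64(23.4), 'z': np.float64(0.3), 'rz': np.float64(1.53)}
{'x': np.float64(-2.2), 'y': np.float64(31.1), 'z': np.float64(0.3), 'rz': np.float64(2.03)}
{'x': np.float64(-4.0), 'y': np.float64(38.8), 'z': np.float64(0.3), 'rz': np.float64(2.53)}
{'x': np.float64(-6.3), 'y': np.float64(46.3), 'z': np.float64(0.2), 'rz': np.float64(3.03)}
{'x': np.float64(-8.9), 'y': np.float64(53.7), 'z': np.float64(0.2), 'rz': np.float64(3.53)}
{'x': np.float64(-12.0), 'y': np.float64(60.9), 'z': np.float64(0.2), 'rz': np.float64(4.03)}
{'x': np.float64(-15.4), 'y': np.float64(68.0), 'z': np.float64(0.2), 'rz': np.float64(4.53)}
{'x': np.float64(-19.1), 'y': np.float64(74.9), 'z': np.float64(0.2), 'rz': np.float64(5.03)}
{'x': np.float64(-23.2), 'y': np.float64(81.6), 'z': np.float64(0.2), 'rz': np.float64(5.53)}
{'x': np.float64(-27.7), 'y': np.float64(88.0), 'z': np.float64(0.2), 'rz': np.float64(6.03)}
```

>>> apply_moves --rows '[{"x":0.5,"y":7.8,"z":0,"rx":0,"ry":0,"rz":0.5,"claw":150},{"x":0.3,"y":15.6,"z":0,"rx":0,"ry":0,"rz":1,"claw":150},{"x":-0.7,"y":23.4,"z":0,"rx":0,"ry":0,"rz":1.5,"claw":150},{"x":-2.2,"y":31.1,"z":0,"rx":0,"ry":0,"rz":2,"claw":150}]'

```text
time_s: 11.35
position: [0.4636, 0.1065, 0.1625]
tcp_rot: [[-0.975, 0.22, 0.005], [0.22, 0.975, -0.002], [-0.005, -0.001, -1.0]]
force: [1.1, -3.5, -0.8]
opening: 0.412
grasp_force: 1.7
```

Run:
```python
from h import *
st()
rows([(*polar(.15,167-a),.162,167-a) for a in range(0,37,3)])
```

```text
t 11.35 pos [0.4636 0.1065 0.1625] r 0.1492 th 167.03 psi 167.27 Ftool [-1.81 -3.19  0.84] M [ 0.47 -0.52 -0.06] op 0.412 gf 1.7
{'x': np.float64(0.8), 'y': np.float64(0.1), 'z': np.float64(0.5), 'rz': np.float64(0.04)}
{'x': np.float64(0.5), 'y': np.float64(7.9), 'z': np.float64(0.5), 'rz': np.float64(0.54)}
{'x': np.float64(-0.1), 'y': np.float64(15.8), 'z': np.float64(0.5), 'rz': np.float64(1.04)}
{'x': np.float64(-1.2), 'y': np.float64(23.5), 'z': np.float64(0.5), 'rz': np.float64(1.54)}
{'x': np.float64(-2.7), 'y': np.float64(31.3), 'z': np.float64(0.5), 'rz': np.float64(2.04)}
{'x': np.float64(-4.5), 'y': np.float64(38.9), 'z': np.float64(0.5), 'rz': np.float64(2.54)}
{'x': np.float64(-6.8), 'y': np.float64(46.4), 'z': np.float64(0.5), 'rz': np.float64(3.04)}
{'x': np.float64(-9.5), 'y': np.float64(53.8), 'z': np.float64(0.5), 'rz': np.float64(3.54)}
{'x': np.float64(-12.5), 'y': np.float64(61.0), 'z': np.float64(0.5), 'rz': np.float64(4.04)}
{'x': np.float64(-15.9), 'y': np.float64(68.1), 'z': np.float64(0.5), 'rz': np.float64(4.54)}
{'x': np.float64(-19.7), 'y': np.float64(75.0), 'z': np.float64(0.5), 'rz': np.float64(5.04)}
{'x': np.float64(-23.8), 'y': np.float64(81.7), 'z': np.float64(0.5), 'rz': np.float64(5.54)}
{'x': np.float64(-28.3), 'y': np.float64(88.1), 'z': np.float64(0.6), 'rz': np.float64(6.04)}
```

>>> apply_moves --rows '[{"x":0.2,"y":7.9,"z":0,"rx":0,"ry":0,"rz":0.5,"claw":150},{"x":-0.1,"y":15.8,"z":0,"rx":0,"ry":0,"rz":1,"claw":150},{"x":-1.2,"y":23.5,"z":0,"rx":0,"ry":0,"rz":1.5,"claw":150},{"x":-2.7,"y":31.3,"z":0,"rx":0,"ry":0,"rz":2,"claw":150},{"x":-4.5,"y":38.9,"z":0,"rx":0,"ry":0,"rz":2.5,"claw":150},{"x":-6.8,"y":46.4,"z":0,"rx":0,"ry":0,"rz":3,"claw":150}]'

```text
time_s: 12.1
position: [0.4798, 0.1501, 0.1625]
tcp_rot: [[-0.86, 0.511, 0.003], [0.511, 0.86, -0.002], [-0.004, -0.0, -1.0]]
force: [0.7, -4.4, -0.2]
opening: 0.411
grasp_force: 1.7
```

Run:
```python
from h import *
st()
rows([(*polar(.15,149-a),.162,149-a) for a in range(0,31,3)])
```

```text
t 12.1 pos [0.4798 0.1501 0.1625] r 0.1504 th 149.16 psi 149.27 Ftool [-2.88 -3.4   0.18] M [ 0.4  -0.54 -0.03] op 0.411 gf 1.7
{'x': np.float64(-0.4), 'y': np.float64(0.4), 'z': np.float64(0.5), 'rz': np.float64(0.05)}
{'x': np.float64(-0.7), 'y': np.float64(8.3), 'z': np.float64(0.5), 'rz': np.float64(0.55)}
{'x': np.float64(-1.3), 'y': np.float64(16.1), 'z': np.float64(0.5), 'rz': np.float64(1.05)}
{'x': np.float64(-2.4), 'y': np.float64(23.9), 'z': np.float64(0.5), 'rz': np.float64(1.55)}
{'x': np.float64(-3.9), 'y': np.float64(31.6), 'z': np.float64(0.5), 'rz': np.float64(2.05)}
{'x': np.float64(-5.7), 'y': np.float64(39.2), 'z': np.float64(0.5), 'rz': np.float64(2.55)}
{'x': np.float64(-8.0), 'y': np.float64(46.7), 'z': np.float64(0.5), 'rz': np.float64(3.05)}
{'x': np.float64(-10.6), 'y': np.float64(54.1), 'z': np.float64(0.5), 'rz': np.float64(3.55)}
{'x': np.float64(-13.7), 'y': np.float64(61.4), 'z': np.float64(0.5), 'rz': np.float64(4.05)}
{'x': np.float64(-17.1), 'y': np.float64(68.4), 'z': np.float64(0.5), 'rz': np.float64(4.55)}
{'x': np.float64(-20.9), 'y': np.float64(75.3), 'z': np.float64(0.5), 'rz': np.float64(5.05)}
```

>>> apply_moves --rows '[{"x":-0.7,"y":8,"z":0,"rx":0,"ry":0,"rz":0.5,"claw":150},{"x":-1.3,"y":16,"z":0,"rx":0,"ry":0,"rz":1,"claw":150},{"x":-2.4,"y":23.7,"z":0,"rx":0,"ry":0,"rz":1.5,"claw":150},{"x":-3.9,"y":31.4,"z":0,"rx":0,"ry":0,"rz":2,"claw":150},{"x":-5.7,"y":39,"z":0,"rx":0,"ry":0,"rz":2.5,"claw":150},{"x":-8,"y":46.5,"z":0,"rx":0,"ry":0,"rz":3,"claw":150}]'

```text
time_s: 12.85
position: [0.5093, 0.1858, 0.1622]
tcp_rot: [[-0.66, 0.752, 0.0], [0.752, 0.66, -0.002], [-0.002, -0.001, -1.0]]
force: [-0.9, -5.0, -0.6]
opening: 0.41
grasp_force: 1.7
```

Run:
```python
from h import *
st()
rows([(*polar(.15,131-a),.162,131-a) for a in range(0,37,3)])
```

```text
t 12.85 pos [0.5093 0.1858 0.1622] r 0.1505 th 131.47 psi 131.27 Ftool [-3.12 -3.97  0.6 ] M [ 0.39 -0.46 -0.1 ] op 0.41 gf 1.7
{'x': np.float64(-0.5), 'y': np.float64(1.2), 'z': np.float64(0.2), 'rz': np.float64(0.04)}
{'x': np.float64(-0.8), 'y': np.float64(9.1), 'z': np.float64(0.1), 'rz': np.float64(0.54)}
{'x': np.float64(-1.4), 'y': np.float64(16.9), 'z': np.float64(0.1), 'rz': np.float64(1.04)}
{'x': np.float64(-2.5), 'y': np.float64(24.7), 'z': np.float64(0.1), 'rz': np.float64(1.54)}
{'x': np.float64(-4.0), 'y': np.float64(32.4), 'z': np.float64(0.1), 'rz': np.float64(2.04)}
{'x': np.float64(-5.8), 'y': np.float64(40.0), 'z': np.float64(0.1), 'rz': np.float64(2.54)}
{'x': np.float64(-8.1), 'y': np.float64(47.5), 'z': np.float64(0.1), 'rz': np.float64(3.04)}
{'x': np.float64(-10.7), 'y': np.float64(54.9), 'z': np.float64(0.1), 'rz': np.float64(3.54)}
{'x': np.float64(-13.8), 'y': np.float64(62.2), 'z': np.float64(0.1), 'rz': np.float64(4.04)}
{'x': np.float64(-17.2), 'y': np.float64(69.3), 'z': np.float64(0.1), 'rz': np.float64(4.54)}
{'x': np.float64(-21.0), 'y': np.float64(76.1), 'z': np.float64(0.1), 'rz': np.float64(5.04)}
{'x': np.float64(-25.1), 'y': np.float64(82.8), 'z': np.float64(0.1), 'rz': np.float64(5.54)}
{'x': np.float64(-29.6), 'y': np.float64(89.3), 'z': np.float64(0.1), 'rz': np.float64(6.04)}
```

>>> apply_moves --rows '[{"x":-0.5,"y":8,"z":0,"rx":0,"ry":0,"rz":0.5,"claw":150},{"x":-1,"y":16,"z":0,"rx":0,"ry":0,"rz":1,"claw":150},{"x":-2,"y":24,"z":0,"rx":0,"ry":0,"rz":1.5,"claw":150},{"x":-3.5,"y":31.5,"z":0,"rx":0,"ry":0,"rz":2,"claw":150},{"x":-5.5,"y":39,"z":0,"rx":0,"ry":0,"rz":2.5,"claw":150}]'

```text
time_s: 13.48
position: [0.5413, 0.2073, 0.1618]
tcp_rot: [[-0.442, 0.897, -0.002], [0.897, 0.442, -0.002], [-0.001, -0.003, -1.0]]
force: [-1.7, -4.1, -0.0]
opening: 0.413
grasp_force: 1.7
```

Run:
```python
from h import *
st()
rows([(*polar(.15,116-a),.162,116-a) for a in range(0,28,3)])
```

```text
t 13.47 pos [0.5413 0.2073 0.1618] r 0.1505 th 116.76 psi 116.26 Ftool [-2.87 -3.34  0.06] M [ 0.41 -0.42 -0.08] op 0.413 gf 1.7
{'x': np.float64(-0.5), 'y': np.float64(2.0), 'z': np.float64(-0.2), 'rz': np.float64(0.04)}
{'x': np.float64(-0.7), 'y': np.float64(9.8), 'z': np.float64(-0.2), 'rz': np.float64(0.54)}
{'x': np.float64(-1.3), 'y': np.float64(17.7), 'z': np.float64(-0.2), 'rz': np.float64(1.04)}
{'x': np.float64(-2.4), 'y': np.float64(25.4), 'z': np.float64(-0.3), 'rz': np.float64(1.54)}
{'x': np.float64(-3.9), 'y': np.float64(33.2), 'z': np.float64(-0.3), 'rz': np.float64(2.04)}
{'x': np.float64(-5.7), 'y': np.float64(40.8), 'z': np.float64(-0.3), 'rz': np.float64(2.54)}
{'x': np.float64(-8.0), 'y': np.float64(48.3), 'z': np.float64(-0.3), 'rz': np.float64(3.04)}
{'x': np.float64(-10.7), 'y': np.float64(55.7), 'z': np.float64(-0.3), 'rz': np.float64(3.54)}
{'x': np.float64(-13.7), 'y': np.float64(62.9), 'z': np.float64(-0.4), 'rz': np.float64(4.04)}
{'x': np.float64(-17.1), 'y': np.float64(70.0), 'z': np.float64(-0.4), 'rz': np.float64(4.54)}
```

>>> apply_moves --rows '[{"x":-0.7,"y":8.5,"z":0,"rx":0,"ry":0,"rz":0.5,"claw":150},{"x":-1.3,"y":16.5,"z":0,"rx":0,"ry":0,"rz":1,"claw":150},{"x":-2.4,"y":24.5,"z":0,"rx":0,"ry":0,"rz":1.5,"claw":150},{"x":-3.9,"y":32.5,"z":0,"rx":0,"ry":0,"rz":2,"claw":150},{"x":-5.7,"y":40,"z":0,"rx":0,"ry":0,"rz":2.5,"claw":150},{"x":-8,"y":47.5,"z":0,"rx":0,"ry":0,"rz":3,"claw":150}]'

```text
time_s: 14.22
position: [0.5852, 0.2212, 0.1612]
tcp_rot: [[-0.144, 0.99, -0.008], [0.99, 0.143, -0.003], [-0.002, -0.008, -1.0]]
force: [-5.9, -3.0, 0.7]
opening: 0.41
grasp_force: 2.9
```

Run:
```python
from h import *
st()
rows([(*polar(.15,97+a),.162,97+a) for a in range(0,121,12)])
```

```text
t 14.22 pos [0.5852 0.2212 0.1612] r 0.1501 th 99.14 psi 98.25 Ftool [-2.09 -6.22 -0.61] M [ 0.83 -0.34 -0.09] op 0.41 gf 2.9
{'x': np.float64(-0.1), 'y': np.float64(5.6), 'z': np.float64(-0.8), 'rz': np.float64(0.21)}
{'x': np.float64(-2.7), 'y': np.float64(-25.6), 'z': np.float64(-0.6), 'rz': np.float64(-1.79)}
{'x': np.float64(-11.8), 'y': np.float64(-55.7), 'z': np.float64(-0.3), 'rz': np.float64(-3.79)}
{'x': np.float64(-26.8), 'y': np.float64(-83.2), 'z': np.float64(-0.1), 'rz': np.float64(-5.79)}
{'x': np.float64(-47.3), 'y': np.float64(-106.9), 'z': np.float64(0.1), 'rz': np.float64(-7.79)}
{'x': np.float64(-72.3), 'y': np.float64(-125.9), 'z': np.float64(0.3), 'rz': np.float64(-9.79)}
{'x': np.float64(-100.6), 'y': np.float64(-139.3), 'z': np.float64(0.5), 'rz': np.float64(-11.79)}
{'x': np.float64(-131.1), 'y': np.float64(-146.5), 'z': np.float64(0.6), 'rz': np.float64(-13.79)}
{'x': np.float64(-162.5), 'y': np.float64(-147.2), 'z': np.float64(0.6), 'rz': np.float64(-15.79)}
{'x': np.float64(-193.3), 'y': np.float64(-141.3), 'z': np.float64(0.6), 'rz': np.float64(-17.79)}
{'x': np.float64(-222.2), 'y': np.float64(-129.2), 'z': np.float64(0.6), 'rz': np.float64(-19.79)}
```

It's now starting to grip at 6.2 N, but the handle is nearing its stop. I'll ratchet back for a second stroke.

Run:
```python
from h import *
rows([(*polar(.15,98.3+a),.162,98.3+a) for a in range(8,75,8)])
```

```text
{'x': np.float64(-1.6), 'y': np.float64(-18.7), 'z': np.float64(-0.6), 'rz': np.float64(-1.34)}
{'x': np.float64(-5.9), 'y': np.float64(-39.1), 'z': np.float64(-0.5), 'rz': np.float64(-2.67)}
{'x': np.float64(-13.1), 'y': np.float64(-58.8), 'z': np.float64(-0.3), 'rz': np.float64(-4.01)}
{'x': np.float64(-22.9), 'y': np.float64(-77.3), 'z': np.float64(-0.1), 'rz': np.float64(-5.34)}
{'x': np.float64(-35.3), 'y': np.float64(-94.2), 'z': np.float64(0.0), 'rz': np.float64(-6.67)}
{'x': np.float64(-49.8), 'y': np.float64(-109.2), 'z': np.float64(0.2), 'rz': np.float64(-8.01)}
{'x': np.float64(-66.3), 'y': np.float64(-122.1), 'z': np.float64(0.3), 'rz': np.float64(-9.34)}
{'x': np.float64(-84.4), 'y': np.float64(-132.5), 'z': np.float64(0.4), 'rz': np.float64(-10.67)}
{'x': np.float64(-103.9), 'y': np.float64(-140.4), 'z': np.float64(0.5), 'rz': np.float64(-12.01)}
```

>>> apply_moves --rows '[{"x":-1.6,"y":-20,"z":0,"rx":0,"ry":0,"rz":-1.3,"claw":150},{"x":-6,"y":-41,"z":0,"rx":0,"ry":0,"rz":-2.7,"claw":150},{"x":-13.5,"y":-61,"z":0,"rx":0,"ry":0,"rz":-4,"claw":150},{"x":-23.5,"y":-79.5,"z":0,"rx":0,"ry":0,"rz":-5.3,"claw":150},{"x":-36,"y":-96.5,"z":0,"rx":0,"ry":0,"rz":-6.7,"claw":150},{"x":-50.5,"y":-111.5,"z":0,"rx":0,"ry":0,"rz":-8,"claw":150},{"x":-67,"y":-124.5,"z":0,"rx":0,"ry":0,"rz":-9.3,"claw":150},{"x":-85,"y":-135,"z":0,"rx":0,"ry":0,"rz":-10.7,"claw":150},{"x":-104.5,"y":-143,"z":0,"rx":0,"ry":0,"rz":-12,"claw":150}]'

```text
time_s: 15.35
position: [0.4621, 0.098, 0.1625]
tcp_rot: [[-0.986, 0.164, 0.002], [0.164, 0.987, 0.0], [-0.002, 0.001, -1.0]]
force: [1.2, 1.1, 0.0]
opening: 0.413
grasp_force: 0.3
```

Run:
```python
from h import *
st()
rows([(*polar(.15,170-a),.162,170-a) for a in range(0,40,3)])
```

```text
t 15.35 pos [0.4621 0.098  0.1625] r 0.149 th 170.36 psi 170.58 Ftool [-1.01  1.3  -0.02] M [-0.2  -0.19 -0.06] op 0.413 gf 0.3
{'x': np.float64(1.0), 'y': np.float64(0.9), 'z': np.float64(0.5), 'rz': np.float64(0.1)}
{'x': np.float64(0.7), 'y': np.float64(8.8), 'z': np.float64(0.5), 'rz': np.float64(0.6)}
{'x': np.float64(-0.0), 'y': np.float64(16.6), 'z': np.float64(0.5), 'rz': np.float64(1.1)}
{'x': np.float64(-1.1), 'y': np.float64(24.4), 'z': np.float64(0.5), 'rz': np.float64(1.6)}
{'x': np.float64(-2.6), 'y': np.float64(32.1), 'z': np.float64(0.5), 'rz': np.float64(2.1)}
{'x': np.float64(-4.5), 'y': np.float64(39.7), 'z': np.float64(0.5), 'rz': np.float64(2.6)}
{'x': np.float64(-6.8), 'y': np.float64(47.2), 'z': np.float64(0.5), 'rz': np.float64(3.1)}
{'x': np.float64(-9.5), 'y': np.float64(54.6), 'z': np.float64(0.5), 'rz': np.float64(3.6)}
{'x': np.float64(-12.6), 'y': np.float64(61.8), 'z': np.float64(0.6), 'rz': np.float64(4.1)}
{'x': np.float64(-16.1), 'y': np.float64(68.9), 'z': np.float64(0.6), 'rz': np.float64(4.6)}
{'x': np.float64(-19.9), 'y': np.float64(75.7), 'z': np.float64(0.6), 'rz': np.float64(5.1)}
{'x': np.float64(-24.0), 'y': np.float64(82.4), 'z': np.float64(0.6), 'rz': np.float64(5.6)}
{'x': np.float64(-28.6), 'y': np.float64(88.8), 'z': np.float64(0.6), 'rz': np.float64(6.1)}
{'x': np.float64(-33.4), 'y': np.float64(95.0), 'z': np.float64(0.6), 'rz': np.float64(6.6)}
```

>>> apply_moves --rows '[{"x":0.3,"y":8,"z":0,"rx":0,"ry":0,"rz":0.5,"claw":150},{"x":0,"y":16,"z":0,"rx":0,"ry":0,"rz":1,"claw":150},{"x":-1,"y":24,"z":0,"rx":0,"ry":0,"rz":1.5,"claw":150},{"x":-2.5,"y":31.5,"z":0,"rx":0,"ry":0,"rz":2,"claw":150}]'

```text
time_s: 15.85
position: [0.4699, 0.1274, 0.1622]
tcp_rot: [[-0.929, 0.369, 0.001], [0.369, 0.929, -0.004], [-0.002, -0.003, -1.0]]
force: [-0.8, -7.0, -1.7]
opening: 0.411
grasp_force: 3.5
```

Run:
```python
from h import *
st()
rows([(*polar(.15,158-a),.162,158-a) for a in (0,2,4,6,8,10,12)])
```

```text
t 15.85 pos [0.4699 0.1274 0.1622] r 0.1494 th 158.66 psi 158.32 Ftool [-1.8  -6.82  1.72] M [ 0.96 -0.5  -0.08] op 0.411 gf 3.5
{'x': np.float64(0.6), 'y': np.float64(1.7), 'z': np.float64(0.2), 'rz': np.float64(0.05)}
{'x': np.float64(0.5), 'y': np.float64(7.0), 'z': np.float64(0.2), 'rz': np.float64(0.39)}
{'x': np.float64(0.2), 'y': np.float64(12.2), 'z': np.float64(0.2), 'rz': np.float64(0.72)}
{'x': np.float64(-0.3), 'y': np.float64(17.4), 'z': np.float64(0.1), 'rz': np.float64(1.05)}
{'x': np.float64(-0.9), 'y': np.float64(22.6), 'z': np.float64(0.1), 'rz': np.float64(1.39)}
{'x': np.float64(-1.8), 'y': np.float64(27.7), 'z': np.float64(0.1), 'rz': np.float64(1.72)}
{'x': np.float64(-2.8), 'y': np.float64(32.9), 'z': np.float64(0.1), 'rz': np.float64(2.05)}
```

Re-engaged at 6.8 N. I'll go on in small, slow steps.

>>> apply_moves --rows '[{"x":0,"y":2,"z":0,"rx":0,"ry":0,"rz":0.15,"claw":150},{"x":0,"y":4,"z":0,"rx":0,"ry":0,"rz":0.3,"claw":150},{"x":0,"y":6,"z":0,"rx":0,"ry":0,"rz":0.4,"claw":150},{"x":0,"y":8,"z":0,"rx":0,"ry":0,"rz":0.5,"claw":150}]'

```text
time_s: 16.35
position: [0.4729, 0.1344, 0.1621]
tcp_rot: [[-0.909, 0.416, 0.001], [0.416, 0.909, -0.004], [-0.003, -0.003, -1.0]]
force: [-0.6, -8.3, -1.5]
opening: 0.411
grasp_force: 3.7
```

Run:
```python
from h import *
st()
```

```text
t 16.35 pos [0.4729 0.1344 0.1621] r 0.1493 th 155.7 psi 155.42 Ftool [-2.92 -7.78  1.52] M [ 1.06 -0.64 -0.11] op 0.411 gf 3.7
```

Now at 7.8 N tangential, about 1.2 N m. I'll back off to the middle of the cage, open and lift clear.

>>> apply_moves --rows '[{"x":0,"y":-6,"z":0,"rx":0,"ry":0,"rz":0,"claw":130},{"x":0,"y":-6,"z":0,"rx":0,"ry":0,"rz":0,"claw":110},{"x":0,"y":-6,"z":0,"rx":0,"ry":0,"rz":0,"claw":110},{"x":0,"y":-6,"z":-30,"rx":0,"ry":0,"rz":0,"claw":110},{"x":0,"y":-6,"z":-80,"rx":0,"ry":0,"rz":0,"claw":110},{"x":0,"y":-6,"z":-140,"rx":0,"ry":0,"rz":0,"claw":110},{"x":0,"y":-6,"z":-180,"rx":0,"ry":0,"rz":0,"claw":110},{"x":0,"y":-6,"z":-180,"rx":0,"ry":0,"rz":0,"claw":110}]'

```text
time_s: 17.35
position: [0.4719, 0.1316, 0.3451]
tcp_rot: [[-0.909, 0.418, 0.009], [0.418, 0.909, 0.001], [-0.008, 0.005, -1.0]]
force: [-0.1, 0.2, 0.2]
opening: 0.57
grasp_force: 0.0
```

Run:
```python
from h import *
st()
c,im,d=snap('wrist','w4.png'); cv2.imwrite('pics/w4.png',im[:,:,::-1])
```

```text
t 17.35 pos [0.4719 0.1316 0.3451] r 0.1491 th 156.86 psi 155.3 Ftool [ 0.18  0.16 -0.24] M [-0.19 -0.12  0.  ] op 0.57 gf 0.0
```

View pics/w4.png

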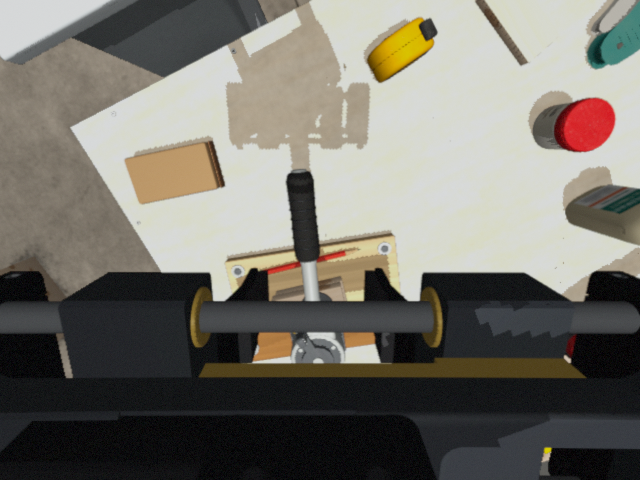

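The gripper is clear above the released grip (300,175 to 308,255), the lever still points to the tighten side at about (299,345), and the bystanders haven't moved.

```bash
python3 -c "
from rig import *
print(hand_in())"
```

```text
the job is handed in; nothing more can be done
None
```

The lever is set to tighten, the anticlockwise swing clicked round freely at about 1 N, and the wood is gripped at about 7.8 N at the grip (about 1.2 N m) after two strokes; the handle is released and the job is handed in.

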